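# Seat an adapter plate on a shaker's eccentric locating pin and clip it down

### The job

Put the aluminium adapter plate with the blue handle on the shaker's deck, square to it, and gently feel about with it until the hole in its middle drops over the steel locating pin and the plate lies flat and fully home on the deck; do not force it down on the pin. Only then swing the clip with the red knob over the plate's edge as far as it goes, let go, and leave the other things on the bench where they stand.

Things in the scene. Friction and masses are not known exactly. Their poses are not given: they have to be found in the camera images.
- adapter: Loose aluminium plate, 86 (x) x 120 (y) x 10 mm, 0.3 kg, dark wells; origin: centre of underside, z up. Starts flat on the bench. 12 mm through hole, 1.5 mm chamfers, at its centre. Over the hole a blue handle bar along y: 14 mm wide, 86 long, 34 to 48 mm above the underside, on 10 mm posts at y = -36 and 36 mm; pinch it from above across x at the middle. Half a turn is the same.
- shaker: Bench shaker, fixed: white housing, flat grey deck 160 (x) x 170 (y) mm; front with black knob and display looks to its -x. Origin: centre of its underside, on the bench; z up; the deck is 60 mm above it.
- deck (a point): Centre of the deck's top, axes as the shaker's. A flush 30 mm brass disc here carries the steel pin: 10 mm diameter, 9 mm tall, chamfered top. The pin is eccentric: its axis stands 6 mm from this point, in a direction that differs each time and is not measured; it is locked and does not give. A plate that is not on the pin rides on its top, 9 mm above the deck.
- clip (a joint): Clip angle: steel arm, 36 mm long, 14 wide, on a post at x -66, y 30 mm of the shaker, underside 13.5 mm above the deck (clears the plate only when that is home). 0: arm along the shaker's +y (open); grows clockwise from above to the stop at 1.62: along +x, over the plate's front edge. Stiff (about 2.5 N at the knob), stays where left. Starts at 0 to 0.35.
- clip_knob (a point): Centre of the top of the clip's upright red knob: 12 mm diameter, 24 mm from the clip's pivot axis, top 104.5 mm above the bench, free to grasp or push from 80 mm up. Moves with the clip.
- blue_bottle: Bystander: small dark blue bottle, 54 mm diameter, 95 mm tall, standing. Origin: centre of its underside.
- beaker: Bystander: clear plastic beaker, 70 mm diameter, 92 mm tall. Origin: centre of its underside.
- bench_timer: Bystander: white bench timer lying flat, 58 x 64 x 18 mm. Origin: centre of its underside.
- green_slide_box: Bystander: green slide box, 35 x 85 x 36 mm. Origin: centre of its underside.

How it is judged:
By the outcome, as a careful person would: the job done as asked, in the order asked, and still so for the second after the job is handed in, with the robot touching nothing.
It also fails if it takes over 72 s, if anything falls off the work surface, if the arm or the gripper's body presses on something with over 40 N, if the wrist force passes 120 N, or if a joint passes its speed limit or range.

### The arm

A 6-joint arm with a two-finger parallel gripper is mounted at the origin on a cart in front of the work surface, level with it; the furniture and walls round the work are solid. World frame = base frame: x ahead of the robot, y to its left, z up, the work surface at z = 0. Lengths are in mm, angles in rad, forces in N, time in s.
With the tool pointing down it reaches from about 300 to 775 mm from the base axis. Payload 14.6 kg.
Tool frame: the origin (TCP) lies midway between the tips of the shut fingers; the grasp point (between the pads) lies behind it (manip.grip_depth is the z of the grasp point in the tool frame, in mm); z points along the fingers, y is the line along which they close (so a half turn about z gives the same grasp; the last joint's range is limited). The gripper opens to 94 mm and grips with 3 to 60 N. Pads are 16 mm wide; open, the fingers measure 119 mm over their backs; the gripper's body (75 mm by 177 mm) begins 78 mm behind the grasp point.
Start: joints at [1.167, 0.3, 1.521, -0, 1.321, -0.067], TCP at [181.755, 519.09, 205.446] pointing down, gripper open.
Joint ranges: [-3.03, 3.03], [-0.79, 2.21], [0.23, 2.52], [-1.04, 4.18], [0, 3.07], [-2.55, 2.55]. Speed limits (rad/s): [2.22, 2.22, 2.57, 3.14, 3.14, 3.14].

### API

Orientations are given as [roll, pitch, yaw] about the fixed x, y, z axes, in that order (R = Rz(yaw) Ry(pitch) Rx(roll)).
In Python, from cell import manip gives the robot as it stands.
- The arm moves only by the shell command python3 -m creep 'ROWS' [OPENING] [FORCE]. ROWS is a JSON list of rows, 1 to 5 of them, each of 6 numbers: dx, dy, dz in mm, then a rotation vector rx, ry, rz in rad; each row is the pose to reach, as a shift and turn from the pose commanded when the command began, along the tool's axes at that moment; what a row does not reach only later rows make up. A row lasts 1/10 s, in which the tool goes at most 50 mm and 0.15 rad, less where a joint would pass 70% of its speed; a pose out of reach is approached as far as the arm can. OPENING is the finger opening in mm, set as the command begins (- or left out keeps the last). The fingers move at their own pace and stop on an object; FORCE is the grip in N (left out, the last holds). Time passes only in rows, so rows that do not move let the fingers close. It prints the time, the measured TCP pose, the force, the opening and the grip force at its end.
- manip.read_state(): the state, without advancing time (a new reading comes with each control period).
- manip.camera(name): name is "scene" or "top" or "wrist"; returns (picture, depth): 384x512x3 uint8, red, green, blue; 384x512 float32, mm along the optical axis (not along the pixel's ray), 0 where there is no reading.
- manip.camera_info(name): a dict with "K" (3x3 intrinsics, pixels), "rvec" (rotation vector, rad) and "tvec" (3), from world to camera coordinates, as OpenCV has them; the wrist camera has in their place "mount" (4x4, takes a point from camera to tool coordinates, whose origin is the TCP and whose axes are the flange's). Camera axes: x right, y down, z forward; pixel columns grow to the right and rows downward; lengths in mm; the calibration is good to about 2 mm. A picture is of the moment at which its call begins: read the wrist's pose just before it. camera_info takes no time and is no camera call.
- manip.sign_off(): hands the job in; it is judged then, once.
The state is a dict: "clock": time; "joints": joint angles; "qd": joint speeds; "effort": joint torques, N m; "eef_pos": TCP position; "eef_rot": TCP orientation; "wrist_force": force on the tool from outside, world axes, zero at the start; "moment": the same for the moment, N m; "finger_gap": finger opening in mm; "finger_force": force on a finger pad.
Only numpy, scipy, OpenCV 4.12 (cv2) and the standard library are available. Lean on these libraries where they do the work, as an engineer would, in place of code of your own. Each camera call takes 0.05 s, during which the arm holds its last target. There are 200 camera calls.

## Working session

There is one attempt and no reset: what is moved stays moved. The work goes in short steps, Python scripts to look and compute and a shell command to move; the robot and the scene stay as the last step left them, time stands still between calls to the robot, and variables do not carry over. Pictures are saved under pics/ and viewed, at most 10 in all, crops included, and the job is handed in when it is done.

```bash
mkdir -p pics; ls
python3 - <<'E'
from cell import manip
import cv2, numpy as np
s=manip.read_state(); print(s, manip.grip_depth)
for n in ("scene","top"):
    p,d=manip.camera(n); np.savez(f"pics/{n}0.npz",p=p,d=d); cv2.imwrite(f"pics/{n}0.png",p[:,:,::-1])
    i=manip.camera_info(n); print(n,i)
print(manip.camera_info("wrist"))
a=cv2.imread("pics/scene0.png");b=cv2.imread("pics/top0.png")
E
```

```text
pics
{'clock': 0.0, 'joints': array([ 1.16737745e+00,  3.00465782e-01,  1.52159611e+00,  2.27113927e-05,
        1.32073733e+00, -6.65987867e-02]), 'qd': array([-0.00099261,  0.00013589,  0.00127149, -0.00106869,  0.00068263,
       -0.00023796]), 'effort': array([ 6.77444186e-04, -5.31812632e+01, -3.52731407e+01,  7.08115473e-02,
        2.43827188e-02, -1.06435341e-04]), 'eef_pos': array([181.65484317, 518.8396619 , 204.88290209]), 'eef_rot': array([-3.14039022e+00, -1.02246251e-04,  2.80476687e+00]), 'wrist_force': array([ 0.57091475,  0.19525976, -1.21221837]), 'moment': array([ 0.01192329, -0.00629605, -0.03493656]), 'finger_force': 0.0, 'finger_gap': 94.0362897677896} -18.8
scene {'K': array([[354.84991298,   0.        , 251.08992006],
       [  0.        , 354.84991298, 193.31439955],
       [  0.        ,   0.        ,   1.        ]]), 'rvec': array([ 2.05395878, -0.75732651,  0.37049745]), 'tvec': array([-542.50371287,  180.98960768, 1012.09738916])}
top {'K': array([[415.78229271,   0.        , 255.83715105],
       [  0.        , 415.78229271, 185.08466905],
       [  0.        ,   0.        ,   1.        ]]), 'rvec': array([ 2.19009143, -2.19410866,  0.1048983 ]), 'tvec': array([-235.98640383,  518.03752608, 1098.08832397])}
{'K': array([[285.9096007 ,   0.        , 254.69758788],
       [  0.        , 285.9096007 , 191.41870771],
       [  0.        ,   0.        ,   1.        ]]), 'mount': array([[-5.24992245e-04, -9.57389552e-01, -2.88799186e-01,
         8.42471158e+01],
       [ 9.99999855e-01, -4.67131698e-04, -2.69270708e-04,
         2.92753457e-01],
       [ 1.22889709e-04, -2.88799285e-01,  9.57389658e-01,
        -1.79999359e+02],
       [ 0.00000000e+00,  0.00000000e+00,  0.00000000e+00,
         1.00000000e+00]])}
```

View pics/top0.png

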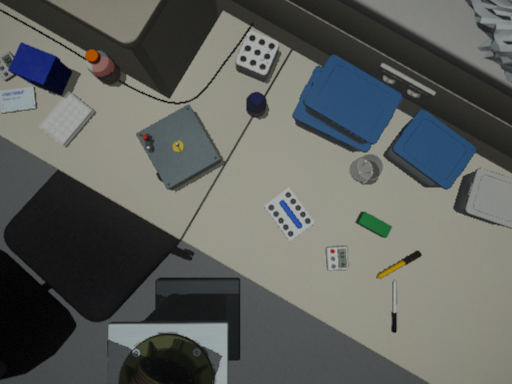

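View pics/scene0.png

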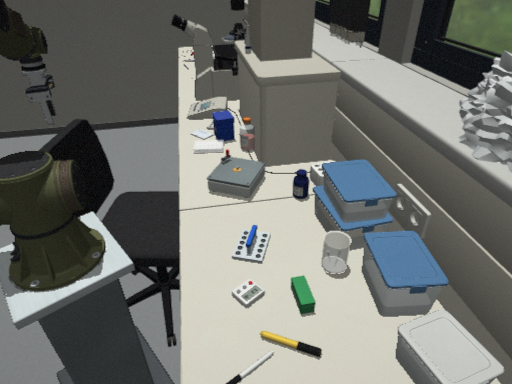

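The top view shows the shaker deck at about (180,147), with the brass disc at (178,146) and the red knob at (146,138). The adapter is at (290,213), bottle (256,103), beaker (365,170), timer (337,258) and slide box (374,224). Next I'll measure from depth.

```bash
cat > h.py <<'E'
import numpy as np, cv2
from cell import manip
from scipy.spatial.transform import Rotation as R
def cloud(d,K,T):  # T camera->world
    v,u=np.indices(d.shape); P=np.stack([(u-K[0,2])*d/K[0,0],(v-K[1,2])*d/K[1,1],d],-1)
    W=P@T[:3,:3].T+T[:3,3]; W[d==0]=np.nan; return W
def fixedT(n):
    i=manip.camera_info(n); r=cv2.Rodrigues(i["rvec"])[0]; T=np.eye(4); T[:3,:3]=r.T; T[:3,3]=-r.T@i["tvec"]; return i["K"],T
def toolT(s=None):
    s=s or manip.read_state(); T=np.eye(4); T[:3,:3]=R.from_euler("xyz",s["eef_rot"]).as_matrix(); T[:3,3]=s["eef_pos"]; return T
def wristT():
    i=manip.camera_info("wrist"); return i["K"],toolT()@i["mount"]
def rect(m,W,z=None):
    p=W[m][:,:2].astype(np.float32); (c,s,a)=cv2.minAreaRect(p); return c,s,a
E
python3 - <<'E'
from h import *
K,T=fixedT("top"); f=np.load("pics/top0.npz"); p,d=f["p"].astype(int),f["d"]; W=cloud(d,K,T); z=W[...,2]
print("tool px", [ (lambda c:(K@c/c[2])[:2])(np.linalg.inv(T)[:3,:3]@np.array(q,float)+np.linalg.inv(T)[:3,3]) for q in ([181,519,205],[0,0,0])])
def box(u,v,r): m=np.zeros(z.shape,bool); m[v-r:v+r,u-r:u+r]=1; return m
def show(n,m): print(n,m.sum(),np.nanmedian(z[m]),rect(m,W))
print("bench z",np.nanmedian(z[box(240,190,8)]))
show("deck",box(180,147,50)&(abs(z-60)<5))
show("brass",box(180,147,20)&(p[...,0]>p[...,2]+50))
print(np.argwhere(box(180,147,14)&(z>64)), z[138:156:2,168:190:2].round())
show("knob",box(146,138,12)&(p[...,0]>p[...,1]+50))
show("handle",box(290,213,30)&(p[...,2]>p[...,0]+60)&(z>30))
show("plate",box(290,213,36)&(z>5))
show("bottle",box(256,103,16)&(z>60)); show("beaker",box(365,170,20)&(z>50)); show("timer",box(337,258,18)&(z>8)); show("green",box(374,224,24)&(z>15))
cv2.imwrite("pics/crop1.png",cv2.resize(f["p"][95:195,125:230,::-1].copy(),None,fx=5.7,fy=5.7,interpolation=cv2.INTER_CUBIC))
E
```

```text
tool px [array([-92.35296039, 334.57461396]), array([166.48280141, 381.23540265])]
bench z -0.9324637576153236
deck 3752 60.25543087832364 ((616.3097534179688, -31.69586944580078), (170.39950561523438, 159.90521240234375), 29.956754684448242)
brass 86 61.23862169108247 ((617.1869506835938, -31.983318328857422), (27.97123146057129, 27.658384323120117), 44.55466079711914)
[[134 167]
 [134 191]
 [135 185]
 [137 186]
 [137 193]
 [139 167]
 [139 186]
 [141 173]
 [141 186]
 [141 190]
 [142 176]
 [142 179]
 [143 175]
 [143 176]
 [143 177]
 [144 168]
 [144 174]
 [144 175]
 [144 176]
 [144 177]
 [144 178]
 [145 175]
 [145 176]
 [145 177]
 [146 188]
 [147 172]
 [147 178]
 [147 185]
 [148 173]
 [148 175]
 [148 181]
 [151 176]
 [152 171]
 [154 181]
 [155 166]
 [155 184]
 [155 189]
 [157 189]
 [160 179]
 [160 191]] [[60. 58. 61. 62. 60. 63. 60. 59. 60. 59. 58.]
 [61. 57. 55. 60. 60. 61. 57. 61. 60. 60. 58.]
 [59. 62. 60. 62. 67. 63. 59. 59. 58. 61. 60.]
 [65. 59. 61. 64. 71. 65. 62. 59. 60. 58. 58.]
 [61. 60. 58. 58. 62. 61. 60. 62. 59. 60. 65.]
 [61. 60. 62. 63. 60. 60. 59. 60. 61. 58. 61.]
 [59
[... 344 characters left out ...]
8516, 11.823002815246582), 36.72089767456055)
plate 1385 9.764474782884236 ((445.0286560058594, -324.9781494140625), (174.061767578125, 180.36407470703125), 13.404109954833984)
bottle 313 77.92789135928638 ((730.826904296875, -235.84425354003906), (50.335365295410156, 46.28486633300781), 89.28092956542969)
beaker 344 78.32477395228022 ((566.0572509765625, -527.7374267578125), (69.2323989868164, 78.472900390625), 84.47053527832031)
timer 509 15.271246444767712 ((320.2549133300781, -454.06695556640625), (64.61141204833984, 57.563385009765625), 3.3231217861175537)
green 459 35.497801472524316 ((410.78643798828125, -551.5993041992188), (85.25110626220703, 35.521732330322266), 61.138946533203125)
```

View pics/crop1.png

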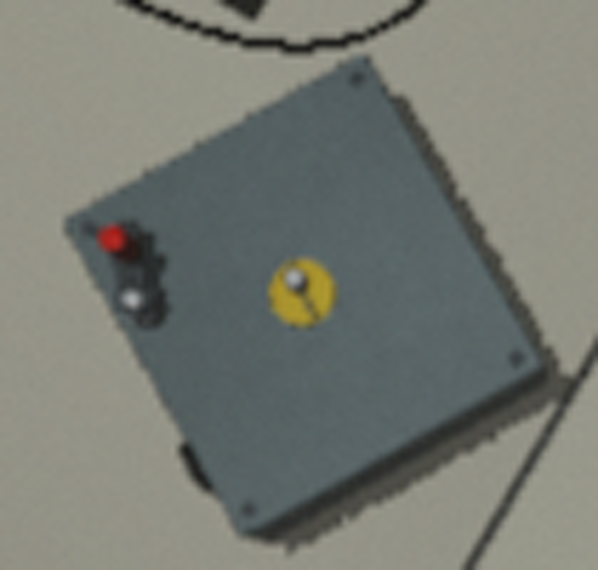

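The pin stands off toward the upper left of the brass disc, at crop pixel (295,280) against a disc centre of (302,292). The red knob is at (112,238), which puts the clip at about 0.32. Next I'll plan the transit to the adapter.

```bash
cat >> h.py <<'E'
def plan(wps,start=None):
    """wps: (x,y,z,yaw) tool-down poses; prints the delta of each in the tool axes of the one before"""
    s=manip.read_state(); cur=start or (*s["eef_pos"],s["eef_rot"][2])
    for w in wps:
        Rc=R.from_euler("xyz",[np.pi,0,cur[3]]); d=Rc.inv().apply(np.subtract(w[:3],cur[:3]))
        print(w,"d",d.round(1),"rz",round((cur[3]-w[3]+np.pi)%(2*np.pi)-np.pi,3),"rows",round(np.linalg.norm(d)/50,1)); cur=w
E
python3 - <<'E'
from h import *
K,T=fixedT("top"); f=np.load("pics/top0.npz"); d=f["d"]; W=cloud(d,K,T)
m=(W[...,2]>150)&(W[...,0]<850)&(W[...,1]<500)&(W[...,1]>-400); q=W[m]
q=q[q[:,0]>250]; print(len(q), q[:,0].min() if len(q) else 0, q[::max(1,len(q)//12)].round())
e=np.array([np.cos(np.radians(30)),np.sin(np.radians(30))]);c=np.array([616.5,-31.8]); x=np.array([e[1],-e[0]])
# pin from colour/height centroid at z=69
C=T[:3,3]
for n,(u,v),z in(("pin",(125+295/5.7-.5,95+280/5.7-.5),69),("disc",(125+302/5.7-.5,95+292/5.7-.5),60),("knob",(125+112/5.7-.5,95+238/5.7-.5),104.5)):
    r=T[:3,:3]@np.linalg.inv(K)@[u,v,1]; P=C+r*(z-C[2])/r[2]; print(n,P.round(1),"shaker", ((P[:2]-c)@x).round(1),((P[:2]-c)@e).round(1))
plan([(290,309,200,2.255),(400,100,200,1.705),(425,-113,200,1.17),(440,-327,200,.641)])
E
```

```text
5448 663.3181711900019 [[ 849.  164.  354.]
 [ 840.   55.  352.]
 [ 835.  -22.  349.]
 [ 824.   26.  350.]
 [ 819.  -22.  340.]
 [ 801.   14.  351.]
 [ 789.   19.  351.]
 [ 781.    0.  342.]
 [ 836.  -18.  183.]
 [ 792.   45.  244.]
 [ 791. -398.  186.]
 [ 722. -394.  185.]]
pin [622.  -30.1  69. ] shaker 1.2 5.6
disc [618.  -31.8  60. ] shaker 0.7 1.3
knob [634.3  44.1 104.5] shaker -56.9 53.3
(290, 309, 200, 2.255) d [-171.6 -162.3    5. ] rz 0.55 rows 4.7
(400, 100, 200, 1.705) d [-231.5  -46.9   -0. ] rz 0.55 rows 4.7
(425, -113, 200, 1.17) d [-214.4   -3.7   -0. ] rz 0.535 rows 4.3
(440, -327, 200, 0.641) d [-191.2   97.3    0. ] rz 0.529 rows 4.3
```

```bash
python3 -m creep '[[-34,-32,1,0,0,0.11],[-69,-65,2,0,0,0.22],[-103,-97,3,0,0,0.33],[-137,-130,4,0,0,0.44],[-172,-162,5,0,0,0.55]]' 60
python3 -m creep '[[-46,-9,0,0,0,0.11],[-93,-19,0,0,0,0.22],[-139,-28,0,0,0,0.33],[-185,-38,0,0,0,0.44],[-231,-47,0,0,0,0.55]]'
python3 -m creep '[[-43,-1,0,0,0,0.107],[-86,-1,0,0,0,0.214],[-129,-2,0,0,0,0.321],[-172,-3,0,0,0,0.428],[-214,-4,0,0,0,0.535]]'
python3 -m creep '[[-38,19,0,0,0,0.106],[-76,39,0,0,0,0.212],[-115,58,0,0,0,0.317],[-153,78,0,0,0,0.423],[-191,97,0,0,0,0.529]]'
python3 -m creep '[[0,0,0,0,0,0],[0,0,0,0,0,0],[0,0,0,0,0,0]]'
python3 - <<'E'
from h import *
K,T=wristT(); p,d=manip.camera("wrist"); W=cloud(d,K,T); z=W[...,2]; pi=p.astype(int)
cv2.imwrite("pics/wrist1.png",p[:,:,::-1]); np.savez("pics/wrist1.npz",p=p,d=d,W=W)
near=np.hypot(W[...,0]-440,W[...,1]+326)<80
h=near&(pi[...,2]>pi[...,0]+60)&(z>38); pl=near&(z>6)
for n,m in(("handle",h),("plate",pl)): print(n,m.sum(),np.nanmedian(z[m]),rect(m,W))
print("bench",np.nanmedian(z[(abs(z)<6)]))
E
```

```text
clock: 0.6
eef_pos: [290.8, 307.6, 200.3]
eef_rot: [-3.141, 0.0, 2.251]
wrist_force: [0.5, 0.7, -0.3]
finger_gap: 60.3
finger_force: 0.0
clock: 1.1
eef_pos: [400.4, 98.7, 200.5]
eef_rot: [3.141, -0.0, 1.7]
wrist_force: [0.4, 0.2, 0.5]
finger_gap: 59.9
finger_force: 0.0
clock: 1.6
eef_pos: [424.5, -113.9, 200.4]
eef_rot: [-3.142, -0.0, 1.165]
wrist_force: [1.2, -0.3, -0.2]
finger_gap: 60.0
finger_force: 0.0
clock: 2.1
eef_pos: [439.2, -327.5, 200.2]
eef_rot: [-3.141, 0.0, 0.636]
wrist_force: [-0.3, 0.6, 0.5]
finger_gap: 60.2
finger_force: 0.0
clock: 2.4
eef_pos: [439.5, -324.8, 200.3]
eef_rot: [-3.141, 0.0, 0.642]
wrist_force: [0.2, -0.1, -0.3]
finger_gap: 60.2
finger_force: 0.0
handle 553 47.666590551681395 ((441.09259033203125, -325.343017578125), (81.59101867675781, 11.807527542114258), 36.557613372802734)
plate 50625 313.93131134926534 ((438.54669189453125, -326.0958557128906), (120.17308807373047, 148.9290008544922), 36.7989501953125)
bench -0.12278520055167519
```

View pics/wrist1.png

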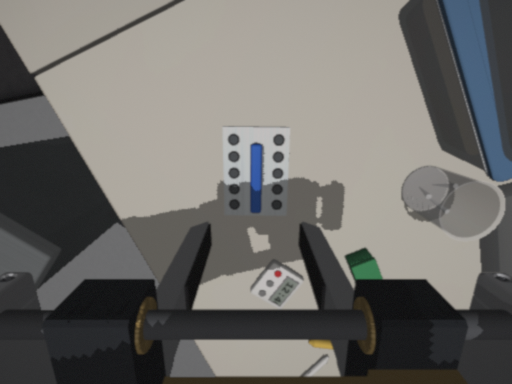

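The wrist view shows the adapter at about (256,172), aligned with the fingers, and nothing else is near the fingers. I'll descend, grip and lift a little.

```bash
python3 - <<'E'
from h import *
f=np.load("pics/wrist1.npz"); W=f["W"]; z=W[...,2]
m=(np.hypot(W[...,0]-440,W[...,1]+326)<80)&(z>5)&(z<60); m=cv2.morphologyEx(m.astype(np.uint8),cv2.MORPH_OPEN,np.ones((5,5)))>0
print(m.sum(),rect(m,W))
E
python3 -m creep '[[0,1,40,0,0,0],[0,1.5,85,0,0,0],[0,1.5,130,0,0,0],[0,1.5,165,0,0,0],[0,1.5,178,0,0,0]]' 60
python3 -m creep '[[0,0,0,0,0,0],[0,0,0,0,0,0],[0,0,0,0,0,0],[0,0,0,0,0,0],[0,0,0,0,0,0]]' 0 30
python3 -m creep '[[0,0,0,0,0,0],[0,0,-5,0,0,0],[0,0,-30,0,0,0],[0,0,-60,0,0,0],[0,0,-100,0,0,0]]'
python3 -m creep '[[0,0,-10,0,0,0],[0,0,-10,0,0,0],[0,0,-10,0,0,0]]'
```

```text
5712 ((438.74359130859375, -326.2401123046875), (120.33773803710938, 86.01769256591797), 36.3975830078125)
clock: 2.95
eef_pos: [439.4, -325.0, 19.7]
eef_rot: [-3.137, 0.001, 0.643]
wrist_force: [-0.1, -0.5, -0.1]
finger_gap: 60.1
finger_force: 0.0
clock: 3.45
eef_pos: [440.7, -327.2, 23.3]
eef_rot: [3.14, -0.0, 0.641]
wrist_force: [-0.4, -0.5, -0.3]
finger_gap: 23.2
finger_force: 0.0
clock: 3.95
eef_pos: [439.6, -326.3, 122.5]
eef_rot: [-3.139, 0.001, 0.641]
wrist_force: [-0.3, -0.5, -3.2]
finger_gap: 13.9
finger_force: 30.0
clock: 4.25
eef_pos: [439.8, -326.5, 130.9]
eef_rot: [-3.14, 0.0, 0.641]
wrist_force: [-0.0, 0.1, -2.9]
finger_gap: 13.7
finger_force: 30.0
```

The plate is held: gap 13.7 mm, weight 2.9 N. I'll carry it to a spot beside the deck where the wrist camera can see the pin past the plate.

```bash
python3 -m creep '[[30,-20,-6,0,0,0.02],[70,-49,-12,0,0,0.045],[110,-77,-18,0,0,0.07],[150,-105,-24,0,0,0.095],[185,-129,-29,0,0,0.118]]'
python3 -m creep '[[17,-11,0,0,0,0],[17,-11,0,0,0,0],[17,-11,0,0,0,0],[17,-11,0,0,0,0],[17,-11,0,0,0,0]]'
python3 - <<'E'
from h import *
s=manip.read_state(); print(s["eef_pos"],s["eef_rot"],s["wrist_force"])
K,T=wristT(); p,d=manip.camera("wrist"); W=cloud(d,K,T); z=W[...,2]; pi=p.astype(int)
np.savez("pics/wrist2.npz",p=p,d=d,W=W,T=T,K=K); cv2.imwrite("pics/wrist2.png",p[:,:,::-1])
near=np.hypot(W[...,0]-617,W[...,1]+32)<110
dk=near&(abs(z-60)<5); br=near&(pi[...,0]>pi[...,2]+40)&(pi[...,1]>pi[...,2]+25)&(z<75)
for n,m in(("deck",dk),("brass",br)): print(n,m.sum(),np.nanmedian(z[m]),rect(m,W))
E
```

```text
clock: 4.75
eef_pos: [511.2, -110.5, 159.8]
eef_rot: [-3.139, 0.002, 0.522]
wrist_force: [0.1, -0.1, -2.2]
finger_gap: 13.7
finger_force: 30.0
clock: 5.25
eef_pos: [520.4, -95.8, 160.9]
eef_rot: [-3.141, 0.001, 0.521]
wrist_force: [0.4, 0.8, -3.3]
finger_gap: 13.7
finger_force: 30.0
[520.35247227 -95.84542077 160.9499005 ] [-3.14107392e+00  6.24322849e-04  5.21362192e-01] [ 0.41053776  0.79292835 -3.27964482]
deck 24498 60.7559786117275 ((604.4939575195312, -38.72833251953125), (139.59979248046875, 160.40762329101562), 29.8544864654541)
brass 821 61.32425946566161 ((616.9839477539062, -31.7836856842041), (29.67180633544922, 29.76053810119629), 74.5383071899414)
```

View pics/wrist2.png

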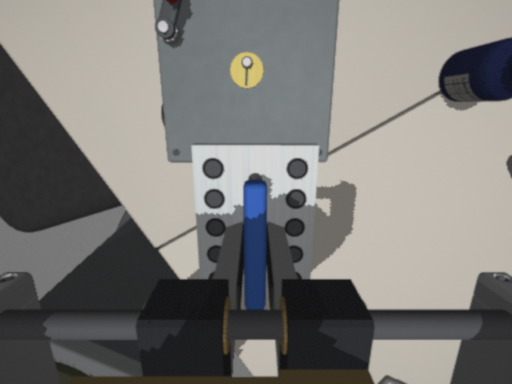

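The wrist image shows the brass disc at (247,70) with the pin top at (247,62). The plate is held square, with its front edge at row 146 and columns 193–318.

Run:
```python
from h import *
f=np.load("pics/wrist2.npz"); p=f["p"].astype(int); W=f["W"]; T=f["T"]; K=f["K"]; z=W[...,2]
sub=p[45:95,225:270]; b=(sub.min(2)>110)&(sub.max(2)-sub.min(2)<40); b=cv2.morphologyEx(b.astype(np.uint8),cv2.MORPH_OPEN,np.ones((2,2)))
n,l,st,ce=cv2.connectedComponentsWithStats(b); print([(st[i,4],(ce[i]+[225,45]).round(1)) for i in range(1,n)])
print("high", [ (q.mean(0).round(1),len(q)) for q in [W[45:95,225:270][z[45:95,225:270]>66]]])
def ray(u,v,zz): r=T[:3,:3]@np.linalg.inv(K)@[u,v,1]; return T[:3,3]+r*(zz-T[2,3])/r[2]
for uv in [(247,62)]+[tuple(ce[i]+[225,45]) for i in range(1,n) if st[i,4]>15]: 
    P=ray(*uv,69); v=P[:2]-[617,-31.8]; print(uv,P.round(1),"off",v.round(1),np.hypot(*v).round(2),"norm6",(v/np.hypot(*v)*6+[617,-31.8]).round(1))
# held plate in tool frame
Tt=toolT(); Q=(W-Tt[:3,3])@Tt[:3,:3]
m=(abs(Q[...,2]-12)<6)&(abs(Q[...,0])<75)&(abs(Q[...,1])<60)&(np.indices(z.shape)[0]<230)
m=cv2.morphologyEx(m.astype(np.uint8),cv2.MORPH_OPEN,np.ones((5,5)))>0
q=Q[m]; print("plate tool z",np.median(q[:,2]), "xmax",np.percentile(q[:,0],[99,99.9]),"y",np.percentile(q[:,1],[.2,1,99,99.8]))
fr=q[q[:,0]>45]; print("tilt fit", np.linalg.lstsq(np.c_[q[:,:2],np.ones(len(q))],q[:,2],rcond=None)[0])
e=[ (yy,np.percentile(q[abs(q[:,1]-yy)<4][:,0],99)) for yy in (-36,-20,0,20,36)]; print(np.round(e,1))
```

```text
[(np.int32(1294), array([246.7,  68.6])), (np.int32(83), array([247.3,  62.1]))]
high [(array([621.8, -29.1,  69.2]), 106)]
(247, 62) [622.1 -29.8  69. ] off [5.1 2. ] 5.46 norm6 [622.6 -29.6]
(np.float64(246.72874806800618), np.float64(68.64451313755796)) [617.3 -32.2  69. ] off [ 0.3 -0.4] 0.47 norm6 [620.5 -36.7]
(np.float64(247.27710843373495), np.float64(62.14457831325301)) [622.1 -30.   69. ] off [5.1 1.8] 5.39 norm6 [622.7 -29.8]
plate tool z 13.310379496319559 xmax [59.31809194 59.56157121] y [-42.82178816 -42.23177539  42.25539203  42.93690916]
tilt fit [ 2.93027318e-03 -3.73446263e-04  1.32140612e+01]
[[-36.   59.4]
 [-20.   59.3]
 [  0.   59.4]
 [ 20.   59.3]
 [ 36.   59.2]]
```

The pin is at about (622.4,−29.7) and the held plate's underside is about 23.3 mm past the TCP, so pin contact should come at TCP z≈92. I'll move over the pin and come down to just above it.

```bash
python3 -m creep '[[30,-2,0,0,0,0],[65,-4,0,0,0,0],[95,-5,0,0,0,0],[115,-6.5,0,0,0,0],[121.8,-6.6,5,0,0,0]]'
python3 -m creep '[[0,0,15,0,0,0],[0,0,35,0,0,0],[0,0,50,0,0,0],[0,0,57,0,0,0],[0,0,59,0,0,0]]'
python3 -m creep '[[0,0,0,0,0,0],[0,0,0,0,0,0],[0,0,0,0,0,0]]'
python3 - <<'E'
from h import *
for i in range(1): s=manip.read_state(); print(s["eef_pos"],s["eef_rot"],s["wrist_force"],s["moment"]); plan([(622.7,-29.4,93,.5229)])
E
```

```text
clock: 5.8
eef_pos: [624.1, -27.9, 156.3]
eef_rot: [3.141, -0.001, 0.523]
wrist_force: [-1.3, -0.2, -2.4]
finger_gap: 13.7
finger_force: 30.0
clock: 6.3
eef_pos: [622.4, -28.8, 96.5]
eef_rot: [-3.141, 0.001, 0.522]
wrist_force: [-0.3, 0.8, -2.9]
finger_gap: 13.6
finger_force: 30.0
clock: 6.6
eef_pos: [623.3, -28.4, 98.2]
eef_rot: [3.141, -0.001, 0.523]
wrist_force: [0.4, -0.6, -2.2]
finger_gap: 13.4
finger_force: 30.0
[623.2978963  -28.36526712  98.15830849] [ 3.14090362e+00 -9.02348212e-04  5.22868528e-01] [ 0.40927737 -0.6412789  -2.17770524] [-0.05403399  0.16248696  0.02208036]
(622.7, -29.4, 93, 0.5229) d [-1.   0.6  5.2] rz -0.0 rows 0.1
```

```bash
python3 -m creep '[[-0.4,0.3,1.5,0,0,0],[-0.7,0.4,3,0,0,0],[-0.7,0.4,4,0,0,0],[-0.7,0.4,5,0,0,0],[-0.7,0.4,5,0,0,0]]'
python3 -m creep '[[0,0,0.5,0,0,0],[0,0,1,0,0,0],[0,0,1,0,0,0]]'
python3 -m creep '[[0,0,0.5,0,0,0],[0,0,1,0,0,0],[0,0,1,0,0,0]]'
```

```text
clock: 7.1
eef_pos: [622.6, -29.0, 92.3]
eef_rot: [-3.141, 0.0, 0.523]
wrist_force: [-0.9, -0.7, -2.6]
finger_gap: 13.4
finger_force: 30.0
clock: 7.4
eef_pos: [622.6, -29.0, 91.4]
eef_rot: [-3.142, 0.0, 0.523]
wrist_force: [-0.5, 0.3, -1.5]
finger_gap: 13.5
finger_force: 30.0
clock: 7.7
eef_pos: [622.6, -29.0, 90.4]
eef_rot: [-3.142, 0.0, 0.523]
wrist_force: [0.6, -0.1, -3.0]
finger_gap: 13.4
finger_force: 30.0
```

```bash
python3 -m creep '[[0,0,0.5,0,0,0],[0,0,1,0,0,0],[0,0,1,0,0,0]]'
python3 -m creep '[[0,0,0.5,0,0,0],[0,0,1,0,0,0],[0,0,1,0,0,0]]'
python3 -m creep '[[0,0,0.5,0,0,0],[0,0,1,0,0,0],[0,0,1,0,0,0]]'
```

```text
clock: 8.0
eef_pos: [622.6, -29.1, 89.3]
eef_rot: [-3.142, 0.0, 0.523]
wrist_force: [0.4, 0.8, -2.8]
finger_gap: 13.8
finger_force: 30.0
clock: 8.3
eef_pos: [622.6, -29.0, 88.4]
eef_rot: [-3.142, 0.0, 0.523]
wrist_force: [-0.3, -0.0, -2.3]
finger_gap: 13.9
finger_force: 30.0
clock: 8.6
eef_pos: [622.6, -29.0, 87.4]
eef_rot: [-3.142, 0.0, 0.523]
wrist_force: [-0.1, -0.7, -2.4]
finger_gap: 13.9
finger_force: 30.0
```

No contact, and the plate is already about 5 mm below pin-top level, so it seems to be threading the pin. I'll continue gently.

```bash
python3 -m creep '[[0,0,0.5,0,0,0],[0,0,1,0,0,0],[0,0,1,0,0,0]]'
python3 -m creep '[[0,0,0.5,0,0,0],[0,0,1,0,0,0],[0,0,1,0,0,0]]'
python3 -m creep '[[0,0,0.5,0,0,0],[0,0,1,0,0,0],[0,0,1,0,0,0]]'
```

```text
clock: 8.9
eef_pos: [622.6, -29.0, 86.4]
eef_rot: [-3.142, 0.0, 0.523]
wrist_force: [0.5, -0.0, -2.0]
finger_gap: 13.6
finger_force: 30.0
clock: 9.2
eef_pos: [622.6, -29.1, 85.3]
eef_rot: [-3.141, 0.0, 0.523]
wrist_force: [-0.6, -0.3, -2.3]
finger_gap: 13.5
finger_force: 30.0
clock: 9.5
eef_pos: [622.6, -29.0, 84.4]
eef_rot: [-3.142, 0.0, 0.523]
wrist_force: [0.7, -0.1, -2.1]
finger_gap: 13.7
finger_force: 30.0
```

```bash
python3 -m creep '[[0,0,0.3,0,0,0],[0,0,0.6,0,0,0],[0,0,0.6,0,0,0]]'
python3 -m creep '[[0,0,0.3,0,0,0],[0,0,0.6,0,0,0],[0,0,0.6,0,0,0]]'
```

```text
clock: 9.8
eef_pos: [622.6, -29.1, 84.0]
eef_rot: [3.142, -0.0, 0.523]
wrist_force: [-1.6, 1.1, 0.7]
finger_gap: 13.7
finger_force: 30.0
clock: 10.1
eef_pos: [622.7, -29.1, 84.1]
eef_rot: [3.141, -0.0, 0.523]
wrist_force: [-5.0, 0.3, 6.2]
finger_gap: 13.7
finger_force: 30.0
```

Contact at TCP z 84, about 8 mm below pin-top level and level, so the plate looks home. I'll relieve the load, release, rise and check.

```bash
python3 -m creep '[[0,0,-0.4,0,0,0],[0,0,-0.8,0,0,0],[0,0,-0.8,0,0,0]]'
python3 -m creep '[[0,0,0,0,0,0],[0,0,0,0,0,0],[0,0,0,0,0,0],[0,0,0,0,0,0]]' 44
python3 -m creep '[[0,0,-10,0,0,0],[0,0,-45,0,0,0],[0,0,-85,0,0,0],[0,0,-110,0,0,0],[0,0,-116,0,0,0]]'
python3 -m creep '[[-30,0,0,0,0,0],[-60,0,0,0,0,0],[-80,0,0,0,0,0],[-80,0,0,0,0,0],[-80,0,0,0,0,0]]'
python3 - <<'E'
from h import *
print(manip.read_state()["eef_pos"])
K,T=wristT(); p,d=manip.camera("wrist"); W=cloud(d,K,T); z=W[...,2]; pi=p.astype(int)
np.savez("pics/wrist3.npz",p=p,d=d,W=W,T=T,K=K); cv2.imwrite("pics/wrist3.png",p[:,:,::-1])
e=np.array([.8662,.4997]);x=np.array([e[1],-e[0]]);c=np.array([617,-31.8])
S=np.stack([(W[...,:2]-c)@x,(W[...,:2]-c)@e],-1); near=np.abs(S).max(-1)<90
pl=near&(abs(z-70)<5)&(pi.min(-1)>90); pl=cv2.morphologyEx(pl.astype(np.uint8),cv2.MORPH_OPEN,np.ones((3,3)))>0; pl&=(abs(S[...,0])<50)
dk=near&(abs(z-60)<4)
for n,m in(("plate",pl),("deck",dk)): print(n,m.sum(),np.nanmedian(z[m]),rect(m,W), rect(m,S), "planefit",np.linalg.lstsq(np.c_[S[m],np.ones(m.sum())],z[m],rcond=None)[0].round(4))
kn=near&(pi[...,0]>pi[...,1]+50)&(z>95); print("knob",kn.sum(),S[kn].mean(0),np.median(z[kn]),W[kn].mean(0))
E
```

```text
clock: 10.4
eef_pos: [622.7, -29.1, 84.1]
eef_rot: [3.141, -0.0, 0.523]
wrist_force: [-1.8, 0.8, 1.3]
finger_gap: 14.0
finger_force: 30.0
clock: 10.8
eef_pos: [622.6, -29.1, 84.0]
eef_rot: [3.142, -0.0, 0.523]
wrist_force: [0.3, -0.4, -0.0]
finger_gap: 41.6
finger_force: 0.0
clock: 11.3
eef_pos: [623.6, -29.1, 204.1]
eef_rot: [3.138, -0.005, 0.523]
wrist_force: [-0.0, -0.6, 0.4]
finger_gap: 43.8
finger_force: 0.0
clock: 11.8
eef_pos: [553.4, -69.0, 199.8]
eef_rot: [-3.141, 0.0, 0.522]
wrist_force: [0.1, -0.7, -0.0]
finger_gap: 44.0
finger_force: 0.0
[553.40167018 -68.97619716 199.80681175]
plate 7104 70.82099863031655 ((622.0156860351562, -29.284912109375), (119.60620880126953, 86.3015365600586), 29.876333236694336) ((0.3278083801269531, 5.601371765136719), (119.60633850097656, 86.30162811279297), 89.89620971679688) planefit [-4.00000e-04 -2.00000e-04  7.08265e+01]
deck 13107 60.74548665030267 ((617.2625732421875, -31.3634033203125), (168.65853881835938, 160.34054565429688), 29.928142547607422) ((-0.24694061279296875, 0.44561004638671875), (168.65879821777344, 160.34075927734375), 89.9480209350586) planefit [-5.00000e-04 -1.30000e-03  6.07269e+01]
knob 156 [-57.51585332  52.33564628] 105.16123163127537 [633.59242292  44.17216238 105.00080544]
```

View pics/wrist3.png

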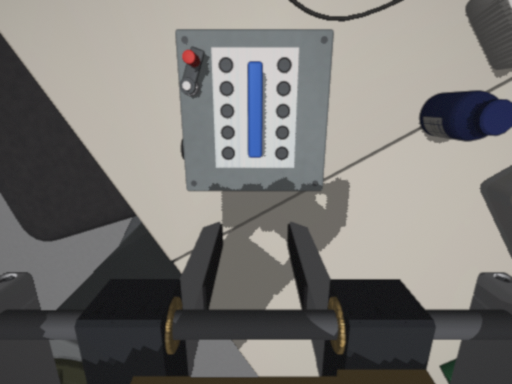

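The picture shows the plate square and centred over the pin: its top is 10.1 mm above the deck, with no tilt. The red knob is at (190,57), giving a clip angle of about 0.36. The plate is home, so I'll plan a caged grasp of the knob with the tool half-turned to keep joint 6 in range.

Run:
```python
from h import *
f=np.load("pics/wrist3.npz"); W=f["W"]; z=W[...,2]; p=f["p"].astype(int)
e=np.array([.8662,.4997]);x=np.array([e[1],-e[0]]);c=np.array([617.1,-31.7]); piv=c-66*x+30*e
r=np.hypot(W[...,0]-piv[0],W[...,1]-piv[1]); print("post z",np.nanpercentile(z[r<6],[50,95]))
m=(r<45)&(p[...,0]>p[...,1]+50)&(z>101); k=np.array(cv2.minAreaRect(W[m][:,:2].astype(np.float32))[0]); print("knob",m.sum(),k,W[m].mean(0))
d=k-piv; th=np.arctan2(d@x,d@e); print("piv",piv,"r",np.hypot(*d),"th",th)
k=piv+24*(np.sin(th)*x+np.cos(th)*e); yaw=np.arctan2(e[1],e[0])-th+np.pi; print(k,yaw)
s=manip.read_state(); y0=s["eef_rot"][2]
plan([(580,-22,200,y0+.74),(605,12,200,y0+1.48),(620,30,200,y0+2.2),(*k,180,yaw),(*k,86,yaw)])
```

```text
post z [82.52503889 84.84938148]
knob 153 [633.53009033  44.38103104] [633.51405777  44.23255679 105.0854282 ]
piv [610.1058  40.4602] r 23.75016407469867 th 0.35740597441531774
[633.77652823  44.42228058] 3.307438349475976
(580, -22, 200, np.float64(1.2628255789034815)) d [ 46.2 -27.3  -0.3] rz -0.74 rows 1.1
(605, 12, 200, np.float64(2.0028255789034812)) d [40.  13.5  0. ] rz -0.74 rows 0.8
(620, 30, 200, np.float64(2.722825578903482)) d [10.1 21.2  0. ] rz -0.72 rows 0.5
(np.float64(633.7765282257749), np.float64(44.42228058240944), 180, np.float64(3.307438349475976)) d [-6.7 18.8 20. ] rz -0.585 rows 0.6
(np.float64(633.7765282257749), np.float64(44.42228058240944), 86, np.float64(3.307438349475976)) d [ 0. -0. 94.] rz 0.0 rows 1.9
```

```bash
python3 -m creep '[[9,-5,0,0,0,-0.148],[18,-11,0,0,0,-0.296],[28,-16,0,0,0,-0.444],[37,-22,0,0,0,-0.592],[46,-27,0,0,0,-0.74]]' 40
python3 -m creep '[[8,3,0,0,0,-0.148],[16,5,0,0,0,-0.296],[24,8,0,0,0,-0.444],[32,11,0,0,0,-0.592],[40,13.5,0,0,0,-0.74]]'
python3 -m creep '[[2,4,0,0,0,-0.144],[4,8,0,0,0,-0.288],[6,13,0,0,0,-0.432],[8,17,0,0,0,-0.576],[10,21,0,0,0,-0.72]]'
python3 -m creep '[[-2,5,5,0,0,-0.146],[-4,10,10,0,0,-0.292],[-5,14,15,0,0,-0.438],[-6.7,18.8,20,0,0,-0.585],[-6.7,18.8,20,0,0,-0.585]]'
python3 -m creep '[[0,0,0,0,0,0],[0,0,0,0,0,0],[0,0,0,0,0,0]]'
python3 - <<'E'
from h import *
s=manip.read_state(); print(s["joints"].round(2)); plan([(633.8,44.4,86,3.307)])
E
```

```text
clock: 12.35
eef_pos: [580.4, -21.5, 199.4]
eef_rot: [-3.141, 0.0, 1.27]
wrist_force: [-0.4, -0.2, -1.0]
finger_gap: 40.2
finger_force: 0.0
clock: 12.85
eef_pos: [605.3, 12.4, 199.3]
eef_rot: [-3.141, -0.0, 2.01]
wrist_force: [0.4, 0.8, 0.0]
finger_gap: 40.3
finger_force: 0.0
clock: 13.35
eef_pos: [620.1, 30.2, 199.3]
eef_rot: [-3.141, -0.001, 2.73]
wrist_force: [-0.3, -0.7, 0.0]
finger_gap: 40.0
finger_force: 0.0
clock: 13.85
eef_pos: [633.5, 44.7, 178.5]
eef_rot: [3.141, -0.002, -2.972]
wrist_force: [-0.8, 0.1, -0.0]
finger_gap: 40.0
finger_force: 0.0
clock: 14.15
eef_pos: [633.4, 43.7, 180.3]
eef_rot: [-3.142, 0.0, -2.978]
wrist_force: [-0.2, -0.5, -0.1]
finger_gap: 39.9
finger_force: 0.0
[ 0.01  0.51  1.29 -0.    1.34 -1.72]
(633.8, 44.4, 86, 3.307) d [-0.5  0.6 94.3] rz -0.001 rows 1.9
```

```bash
python3 -m creep '[[-0.4,0.5,25,0,0,0],[-0.4,0.5,55,0,0,0],[-0.4,0.5,75,0,0,0],[-0.4,0.5,82,0,0,0],[-0.4,0.5,85,0,0,0]]'
python3 -m creep '[[0,0,4,0,0,0],[0,0,7,0,0,0],[0,0,9,0,0,0],[0,0,9,0,0,0]]'
python3 -m creep '[[0,0,0,0,0,0],[0,0,0,0,0,0],[0,0,0,0,0,0],[0,0,0,0,0,0]]' 15 5
```

```text
clock: 14.65
eef_pos: [633.6, 44.2, 95.0]
eef_rot: [3.142, -0.0, -2.976]
wrist_force: [1.2, 0.3, 0.5]
finger_gap: 40.1
finger_force: 0.0
clock: 15.05
eef_pos: [633.7, 44.3, 86.2]
eef_rot: [-3.142, 0.0, -2.975]
wrist_force: [0.6, 0.1, -0.0]
finger_gap: 40.0
finger_force: 0.0
clock: 15.45
eef_pos: [633.7, 44.3, 86.1]
eef_rot: [-3.142, 0.0, -2.975]
wrist_force: [0.8, 0.1, -0.6]
finger_gap: 15.5
finger_force: 0.0
```

The knob is caged with a 15 mm gap. I'll sweep it along the arc about the pivot.

```bash
python3 -m creep '[[0.1,-2.4,0,0,0,0.1],[0.5,-4.8,0,0,0,0.2],[1.1,-7.1,0,0,0,0.3],[1.9,-9.4,0,0,0,0.4],[2.9,-11.5,0,0,0,0.5]]'
python3 -m creep '[[0.1,-2.4,0,0,0,0.1],[0.5,-4.8,0,0,0,0.2],[1.1,-7.1,0,0,0,0.3],[1.9,-9.4,0,0,0,0.4],[2.9,-11.5,0,0,0,0.5]]'
python3 -m creep '[[0.1,-2.4,0,0,0,0.1],[0.5,-4.8,0,0,0,0.2],[0.5,-4.8,0,0,0,0.2]]'
```

```text
clock: 15.95
eef_pos: [632.7, 32.9, 86.1]
eef_rot: [3.141, -0.0, 2.804]
wrist_force: [0.2, 2.7, -0.6]
finger_gap: 15.2
finger_force: 1.4
clock: 16.45
eef_pos: [626.4, 22.9, 86.1]
eef_rot: [3.141, 0.0, 2.304]
wrist_force: [2.2, 3.2, -1.5]
finger_gap: 15.1
finger_force: 1.5
clock: 16.75
eef_pos: [622.4, 19.7, 86.2]
eef_rot: [3.141, 0.0, 2.106]
wrist_force: [1.8, 0.3, -0.6]
finger_gap: 15.1
finger_force: 0.7
```

```bash
python3 -m creep '[[0,-1,0,0,0,0.04],[0.1,-2,0,0,0,0.08],[0.1,-2,0,0,0,0.08]]'
python3 -m creep '[[0,-0.5,0,0,0,0],[0,-1,0,0,0,0],[0,-1,0,0,0,0]]'
```

```text
clock: 17.05
eef_pos: [620.7, 18.7, 86.2]
eef_rot: [3.141, 0.0, 2.03]
wrist_force: [3.0, 1.0, -0.2]
finger_gap: 14.8
finger_force: 1.3
clock: 17.35
eef_pos: [619.8, 18.2, 86.2]
eef_rot: [3.141, 0.0, 2.029]
wrist_force: [4.0, -0.3, -0.9]
finger_gap: 14.9
finger_force: 1.6
```

```bash
python3 -m creep '[[0,-0.4,0,0,0,0],[0,-0.8,0,0,0,0],[0,-0.8,0,0,0,0]]'
python3 -m creep '[[0,-0.4,0,0,0,0],[0,-0.6,0,0,0,0],[0,-0.6,0,0,0,0]]'
```

```text
clock: 17.65
eef_pos: [619.0, 17.9, 86.2]
eef_rot: [3.141, 0.0, 2.028]
wrist_force: [5.6, -0.7, -0.1]
finger_gap: 14.9
finger_force: 2.0
clock: 17.95
eef_pos: [618.9, 17.9, 86.2]
eef_rot: [3.14, 0.0, 2.028]
wrist_force: [8.0, 0.7, -2.1]
finger_gap: 15.2
finger_force: 3.8
```

The knob no longer moves and the force has risen to 8 N, so the clip is at its stop. I'll centre the cage, open, rise, step away and verify.

```bash
python3 -m creep '[[0,0.5,0,0,0,0],[0,1.2,0,0,0,0],[0,1.8,0,0,0,0],[0,1.8,0,0,0,0]]'
python3 -m creep '[[0,0,0,0,0,0],[0,0,0,0,0,0],[0,0,0,0,0,0]]' 36
python3 -m creep '[[0,0,-8,0,0,0],[0,0,-40,0,0,0],[0,0,-80,0,0,0],[0,0,-110,0,0,0],[0,0,-120,0,0,0]]'
python3 -m creep '[[40,0,0,0,0,0],[85,0,0,0,0,0],[120,0,0,0,0,0],[120,0,0,0,0,0],[120,0,0,0,0,0]]'
python3 - <<'E'
from h import *
e=np.array([.8662,.4997]);x=np.array([e[1],-e[0]]);c=np.array([617.1,-31.7])
for n,(K,T) in (("wrist",wristT()),("top",fixedT("top"))):
    p,d=manip.camera(n); W=cloud(d,K,T); z=W[...,2]; pi=p.astype(int); cv2.imwrite(f"pics/{n}4.png",p[:,:,::-1])
    if n=="top": cv2.imwrite("pics/top4c.png",cv2.resize(p[90:200,120:240,::-1].copy(),None,fx=5,fy=5,interpolation=cv2.INTER_CUBIC))
    S=np.stack([(W[...,:2]-c)@x,(W[...,:2]-c)@e],-1); near=np.abs(S).max(-1)<85
    kn=near&(pi[...,0]>pi[...,1]+50)&(z>98); kn&=S[...,0]<-20
    if kn.sum(): k=S[kn].mean(0); print(n,"knob",kn.sum(),k,"th",np.arctan2(k[0]+66,k[1]-30))
    pl=near&(abs(z-70)<5)&(pi.min(-1)>90)&(abs(S[...,0])<50); pl=cv2.morphologyEx(pl.astype(np.uint8),cv2.MORPH_OPEN,np.ones((3,3)))>0
    print("plate",pl.sum(),np.median(z[pl]) if pl.any() else 0,rect(pl,S) if pl.any() else 0,"deck",np.median(z[near&(abs(z-60)<4)]))
print(manip.read_state()["eef_pos"],manip.read_state()["clock"])
E
```

```text
clock: 18.35
eef_pos: [619.6, 18.6, 85.8]
eef_rot: [-3.141, -0.001, 2.028]
wrist_force: [0.3, 0.1, 0.4]
finger_gap: 14.8
finger_force: 0.0
clock: 18.65
eef_pos: [619.9, 18.5, 86.0]
eef_rot: [-3.141, -0.0, 2.028]
wrist_force: [-0.6, 0.2, -0.6]
finger_gap: 34.4
finger_force: 0.0
clock: 19.15
eef_pos: [620.9, 18.5, 210.3]
eef_rot: [3.137, 0.003, 2.028]
wrist_force: [0.7, 0.0, 0.3]
finger_gap: 35.9
finger_force: 0.0
clock: 19.65
eef_pos: [566.8, 126.5, 205.7]
eef_rot: [-3.141, 0.0, 2.029]
wrist_force: [-0.0, 0.5, -0.5]
finger_gap: 35.9
finger_force: 0.0
wrist knob 85 [-43.8318062   28.60389742] th 1.633690996110902
plate 1800 70.69566922422996 ((-16.687572479248047, 21.284835815429688), (87.9457015991211, 54.55418395996094), 87.8820571899414) deck 60.68454727395138
top knob 15 [-41.48905014  28.07893256] th 1.649012320980871
plate 919 70.28552197261024 ((-0.19495773315429688, 5.744960784912109), (87.20977020263672, 121.28812408447266), 0.04370180517435074) deck 60.222244261801734
[567.24484394 125.40911523 205.66759766] 19.75
```

View pics/wrist4.png

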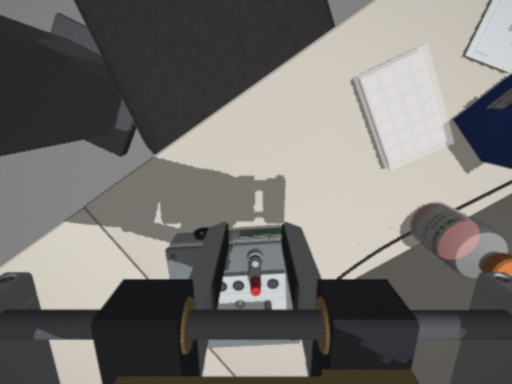

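View pics/top4c.png

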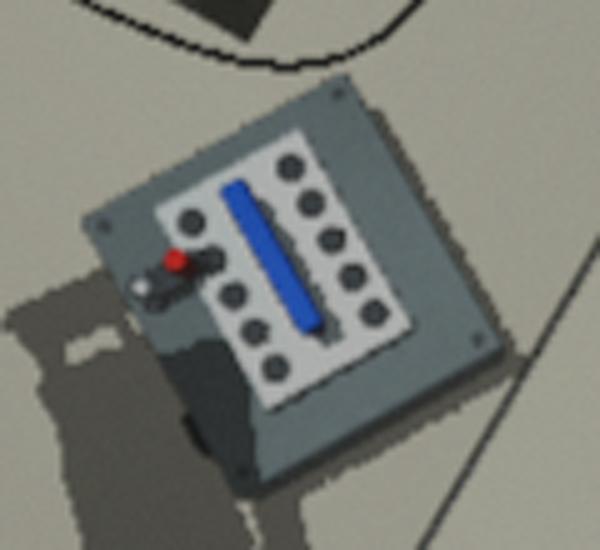

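The top crop shows the clip across the plate's front edge (knob at (175,262), angle about 1.63, at its stop). The plate is flat and square, 10.1 mm above the deck, and the robot is clear. Handing in.

```bash
python3 -c "
from cell import manip
print(manip.sign_off())"
```

```text
the job is handed in; nothing more can be done
None
```

The adapter plate is home on the pin, flat and square on the deck; the clip is swung to its stop over the plate's front edge, the robot is clear, and the job was handed in at about 20 s.

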